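Lock the dough roller's crank with its pin

TASK

Lock the hand-cranked dough roller before it is cleaned: take the locking pin out of its wooden rest and stand it in the guide hole on top of the roller's lock box, then let go of it and slowly turn the crank over the top towards the side it does not lean to, until you feel the pin drop into the shaft's hidden hole and hold the crank. Then push the pin fully home, its head down on the box. Do not force the crank or the pin, and leave the jar, tin and drum where they stand.

Things in the scene. Friction and masses are not known exactly. Their poses are not given: they have to be found in the camera images.
- roller: White hand-cranked dough roller, fixed to the worktop. Origin on the worktop straight below its guide hole; z up, x along its shaft to the back (crank on the -x side, facing the robot). Base plate 10 mm thick, x -62 to 138 mm, y +-50 mm. Lock box with flat steel top: x +-40 mm, y +-42 mm, top at z = 97 mm; rear wall at x = 120 to 132 mm, 84 mm high.
- shaft_mid (a point): On the shaft axis in the closed box, 46 mm above the worktop, straight below the guide hole; axes as the roller's. The shaft is 44 mm thick (top at 68 mm above the worktop), runs along x and has one straight cross-hole, 12 mm wide, hidden from view. The crank is clamped to it at any angle, so its lean does not show the hole. After the drop the crank has some 0.2 rad of play.
- crank: Crank on the roller's front, turning with the shaft. Origin on the shaft axis, 46 mm above the worktop, below the guide hole; x along the shaft to the back, z out along the arm. At the start it leans 0.85 to 1.0 rad from upright to the roller's +y side (robot's left). Turned over the top to the right, the hole lines up between 0.4 rad before and 0.6 rad past upright. It stays where left.
- crank_grip (a point): Middle of the crank's black free-spinning grip, 18 mm thick, 62 mm long, along the roller's x, 50 mm from the shaft axis and 92 mm in front of the guide hole. Push it sideways with fingertips about 15 mm below it: 1 to 3 N turns it. At up to 20 mm/s the loose pin drops when the hole passes under it and holds the crank: the push then rises steeply. Stop at about 8 N; over 15 N is too much.
- guide_mouth (a point): Centre of the mouth of the upright guide hole in the lock box's steel top, 97 mm above the worktop. The hole is 11 mm wide with a 3 mm chamfer and 26 mm long; the shaft's top lies 29 mm below the mouth.
- pin: Loose locking pin, 60 to 91 g: greased steel shank 10 mm thick, 78 mm long, ball end; black round head 20 mm thick, 26 mm high. Origin at the shank's tip, z to the head. Starts upright in the rest. In the guide hole on the shaft, its head's underside is 49 mm above the box, after the 12 mm drop 37 mm; then pushing takes about 5 to 15 N until the head meets the box. Over 50 N on shaft: too much.
- rest: Wooden block fixed to the worktop, 60 x 70 x 35 mm, in which the pin stands with its tip 5 mm above the worktop; upright hole 11.5 mm wide, 30 mm deep, in the middle. Origin at the centre of its underside.
- spice: Bystander: small jar with a green lid, 46 mm wide, 98 mm high, origin under its centre.
- tin: Bystander: squat food tin, 75 mm wide, 58 mm high, origin under its centre.
- drum: Bystander: striped black and white drum with a white lid, 46 mm wide, 98 mm high, origin under its centre.
Things that resemble listed ones, but are neither listed nor needed, are in the scene too. Of the things shaped like the pin, the steel one is meant.

How it is judged:
On the way, in this order (a step that is already met when the one before it is completed fails the run):
1. the pin stands in the guide hole, its tip at least 19 mm below the hole's mouth (z of pin in the frame of roller below 0.078 m and horizontal distance between pin and guide_mouth below 0.006 m), for 0.2 s.
2. the crank has been turned until the pin has dropped into the shaft: tip at least 35 mm below the mouth (z of pin in the frame of roller below 0.062 m and horizontal distance between pin and guide_mouth below 0.006 m), for 0.2 s.
At the end, for the whole second after the job is handed in: The pin is through the shaft and fully home in the guide hole: its head within 2.5 mm of the box top, tip within 6 mm of the guide hole's axis, pin upright within 0.1 rad and at rest (z of pin in the frame of roller below 0.0215 m and horizontal distance between pin and guide_mouth below 0.006 m and angle between the z axis of pin and the z axis of roller, either way round below 0.1 rad and linear speed of pin below 0.02 m/s); the robot touches nothing.
It fails at once if the crank or pin was forced: more than 50 N between the pin and the shaft (contact force between pin and crank above 50 N).
It fails at once if the jar, tin or drum was moved more than 30 mm (distance of any of spice, tin, drum from where it was at the start of the episode above 0.03 m).
It also fails if it takes over 72 s, if anything falls off the work surface, if the arm or the gripper's body presses on something with over 40 N, if the wrist force passes 120 N, or if a joint passes its speed limit or range.

ROBOT

A 6-joint arm with a two-finger parallel gripper is mounted at the origin on a cart in front of the work surface, level with it; the furniture and walls round the work are solid. World frame = base frame: x ahead of the robot, y to its left, z up, the work surface at z = 0. Lengths are in m, angles in rad, forces in N, time in s.
With the tool pointing down it reaches from about 0.25 to 0.775 m from the base axis. Payload 4 kg.
Tool frame: the origin (TCP) lies at the very end of the fingers, on their centre line; the grasp point (between the pads) lies 19 mm behind it; z points along the fingers, y is the direction in which the jaws open and shut (so a half turn about z gives the same grasp; the last joint's range is limited). The gripper opens to 94 mm and grips with 3 to 60 N. Pads are 16 mm wide; open, the fingers measure 119 mm over their backs; the gripper's body (75 mm by 177 mm) begins 78 mm behind the grasp point.
Start: joints at [-1.403, 0.087, 1.371, -0, 1.684, -0.103], TCP at [0.147, -0.53, 0.206] pointing down, gripper open.
Joint ranges: [-3.1, 3.1], [-0.76, 2.03], [0.27, 2.55], [-1.08, 4.22], [0.17, 2.65], [-2.57, 2.57]. Speed limits (rad/s): [2.79, 2.79, 3.14, 3.14, 3.14, 3.14].

INTERFACE

Orientations are given as [roll, pitch, yaw] about the fixed x, y, z axes, in that order (R = Rz(yaw) Ry(pitch) Rx(roll)).
In Python, from bench import robot, snapshot, models gives the robot as it stands.
- The arm moves only by the tool arm_command, never from a script. Its argument "commands" is text: rows parted by semicolons, each of 7 numbers parted by spaces: the shift along the tool's x, y, z in mm, then the turn, a rotation vector about the tool's x, y, z in degrees, then the opening, from 0 (shut) to 1 (fully open). In form: tx ty tz rx ry rz hand; .... A call has 1 to 12 rows; each row shifts and turns the pose as measured when the row begins, along the tool's axes as they then stand; what a row does not reach is not made up. A row lasts 1/8 s, in which the tool goes at most 62.5 mm and 10.7 degrees, less where a joint would pass 70% of its speed; a pose out of reach is approached as far as the arm can. A call is refused whole if a number of a shift passes 62.5 or a number of a turn 10.7, either way. A call with a gripper value outside its range is refused whole. The fingers move at their own pace and stop on an object; the grip force is fixed at half the most. Time passes only in rows, so rows that do not move let the fingers close. It gives the time, the measured TCP pose, the force and the opening at its end, in the units of the state.
- robot.get_obs(): the state, without advancing time (a new reading comes with each control period).
- snapshot(name): name is "scene" or "side" or "wrist"; returns a dict with "img" (384x512x3 uint8, blue, green, red), "camera_matrix" (3x3 intrinsics, pixels), "dist" ([k1, k2, p1, p2, k3] as OpenCV has them; the pictures are not rectified), "origin" and "rotation" of the camera in the world. Camera axes: x right, y down, z forward; pixel columns grow to the right and rows downward; lengths in m; the calibration is good to about 2 mm. A picture is of the moment at which its call begins. There is no depth.
- robot.close_job(): hands the job in, once; it reports no verdict.
Trained networks look in a picture, given as the dict that the camera call returned (one of the last four; its "shot" number tells which), for a name from the list of things; names that differ only in an ending like _2 or _b are one class to them, and where a whole thing is asked for, a point or a joint stands for the part that bears it (a point fixed in the world has none). Each returns a list of dicts, best first, with "conf" (0 to 1); they miss things now and then, are a little off and sometimes report something else, mostly with a low value. They report only what shows in the picture. A call takes as long as a camera call. They do not tell look-alikes from the thing itself.
- models.spot_in(query, picture): "bbox" ([left, top, width, height] as shares, 0 to 1, of the picture: columns of its width, rows of its height, round what is visible of it).
- models.tip_of(query, picture): "centre" ([column, row] as shares, 0 to 1, of the picture: columns of its width, rows of its height: a listed point, or the origin of a listed thing).
The state is a dict: "time": time; "joint_positions": joint angles; "qvel": joint speeds; "joint_torque": joint torques, N m; "tool_pos": TCP position; "ee_rot": TCP orientation; "wrist_force": force on the tool from outside, world axes, zero at the start; "wrist_torque": the same for the moment, N m; "width": finger opening in m.
Only numpy, scipy, OpenCV 4.12 (cv2) and the standard library are available. Lean on these libraries where they do the work, as an engineer would, in place of code of your own. Each camera call takes 0.05 s, during which the arm holds its last target. There are 200 camera calls.

## Working session

There is one attempt and no reset: what is moved stays moved. The work goes in short steps, Python scripts to look and compute and a tool call to move; the robot and the scene stay as the last step left them, time stands still between calls to the robot, and variables do not carry over. Pictures are saved under pics/ and viewed, about 8 in all and at most 12, crops included, and the job is handed in when it is done.

Besides the shell and the picture viewer there is one more tool, called after ">>>" in YAML: its name, and indented under it one key for each argument. arm_command: Moves the arm, as the interface text tells. Its arguments: {"type":"object","properties":{"commands":{"type":"string"}},"required":["commands"]}

```bash
mkdir -p pics
cat > h.py <<'E'
import numpy as np, cv2
from bench import robot, snapshot, models
def px(p,s): h,w=s["img"].shape[:2]; return np.array([p[0]*w,p[1]*h])
def ray(s,uv):
    n=cv2.undistortPoints(np.array([[uv]],float),np.array(s["camera_matrix"]),np.array(s["dist"]))[0,0]
    d=np.array(s["rotation"])@np.array([n[0],n[1],1.]); return np.array(s["origin"]),d/np.linalg.norm(d)
def atz(s,uv,z):
    o,d=ray(s,uv); return o+d*(z-o[2])/d[2]
def tri(rs):
    A=np.zeros((3,3));b=np.zeros(3)
    for o,d in rs: P=np.eye(3)-np.outer(d,d);A+=P;b+=P@o
    x=np.linalg.solve(A,b); return x,[round(float(np.linalg.norm((np.eye(3)-np.outer(d,d))@(x-o)))*1e3,1) for o,d in rs]
def proj(s,p):
    R=np.array(s["rotation"]); t=-R.T@np.array(s["origin"])
    return cv2.projectPoints(np.array(p,float).reshape(-1,3),cv2.Rodrigues(R.T)[0],t,np.array(s["camera_matrix"]),np.array(s["dist"]))[0][:,0]
E
cat > a.py <<'E'
from h import *
np.set_printoptions(precision=4,suppress=True)
print(robot.get_obs())
S={}
for n in("scene","side"):
    s=snapshot(n);S[n]=s;cv2.imwrite(f"pics/{n}0.png",s["img"]);print(n,s["origin"])
    for q in("roller","guide_mouth","crank_grip","crank","pin","rest","spice","tin","drum","shaft_mid"):
        r=models.tip_of(q,s); print(q,[(px(k["centre"],s).round(1).tolist(),round(k["conf"],2)) for k in r[:4]])
    r=models.spot_in("pin",s);print("pinbox",[((np.array(k["bbox"])*[512,384,512,384]).round(1).tolist(),round(k["conf"],2)) for k in r[:4]])
E
python3 a.py
```

```text
{'time': 0.0, 'joint_positions': array([-1.4031,  0.0879,  1.3723, -0.    ,  1.6836, -0.1031]), 'qvel': array([-0.001 ,  0.0008,  0.0005,  0.0005,  0.0012, -0.0017]), 'joint_torque': array([  0.0007, -34.0184, -30.2424,   0.0719,   0.0331,  -0.0002]), 'tool_pos': array([ 0.147 , -0.5294,  0.2043]), 'ee_rot': array([-3.1394, -0.0002,  0.2708]), 'wrist_force': array([-0.9202,  0.0675,  1.0504]), 'wrist_torque': array([ 0.0196, -0.0015,  0.0143]), 'width': 0.09411826739182849}
scene [ 0.1822 -0.8262  0.4794]
roller [([245.6, 210.1], 0.79), ([325.0, 244.9], 0.48)]
guide_mouth [([250.8, 176.3], 0.68), ([324.9, 242.6], 0.19)]
crank_grip [([214.7, 184.2], 0.9), ([309.2, 226.8], 0.66), ([265.1, 266.2], 0.53)]
crank [([247.7, 192.8], 0.71)]
pin [([230.1, 284.1], 0.66), ([275.8, 294.0], 0.64), ([300.7, 286.5], 0.55), ([219.2, 270.9], 0.53)]
rest [([263.2, 268.8], 0.84)]
spice [([245.0, 175.2], 0.66)]
tin [([310.7, 224.3], 0.87)]
drum [([326.0, 243.8], 0.83)]
shaft_mid [([250.7, 193.8], 0.98)]
pinbox [([275.5, 248.7, 10.3, 49.0], 0.73), ([297.1, 240.9, 13.4, 49.1], 0.58), ([218.5, 226.4, 7.4, 44.2], 0.58), ([263.5, 219.3, 11.3, 37.8], 0.5)]
side [0.0057 0.4432 1.3121]
roller [([242.3, 215.0], 0.58)]
guide_mouth [([237.7, 203.9], 0.83)]
crank_grip [([239.1, 211.9], 0.58)]
crank [([238.2, 212.7], 0.85)]
pin [([342.5, 166.1], 0.68), ([332.7, 154.6], 0.49), ([322.2, 179.7], 0.43), ([337.0, 199.9], 0.42)]
rest [([321.2, 176.8], 0.59)]
spice [([159.3, 250.9], 0.91), ([255.8, 168.0], 0.55)]
tin [([256.6, 169.1], 0.78)]
drum [([278.4, 149.2], 0.84)]
shaft_mid [([238.3, 209.9], 0.7)]
pinbox [([321.9, 158.5, 6.7, 20.0], 0.66), ([200.4, 168.9, 66.7, 73.1], 0.61), ([343.5, 147.1, 6.6, 8.3], 0.59), ([330.0, 136.8, 8.4, 16.9], 0.4)]
```

Run:
```python
import cv2,numpy as np
a=cv2.imread("pics/scene0.png")[140:310,170:370];b=cv2.imread("pics/side0.png")[100:270,150:370]
a=cv2.resize(a,None,fx=4,fy=4*600/680*1.0,interpolation=2)[:600] if 0 else cv2.resize(a,(800,600*1),interpolation=2)
cv2.imwrite("pics/c1.png",a);cv2.imwrite("pics/c2.png",cv2.resize(b,(776,600),interpolation=2))
```

```text
(no output)
```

View pics/c1.png

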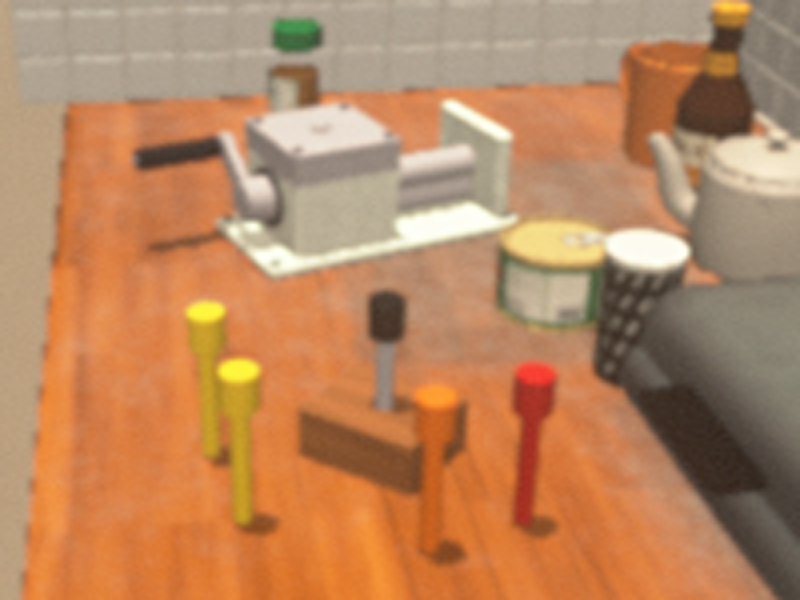

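View pics/c2.png

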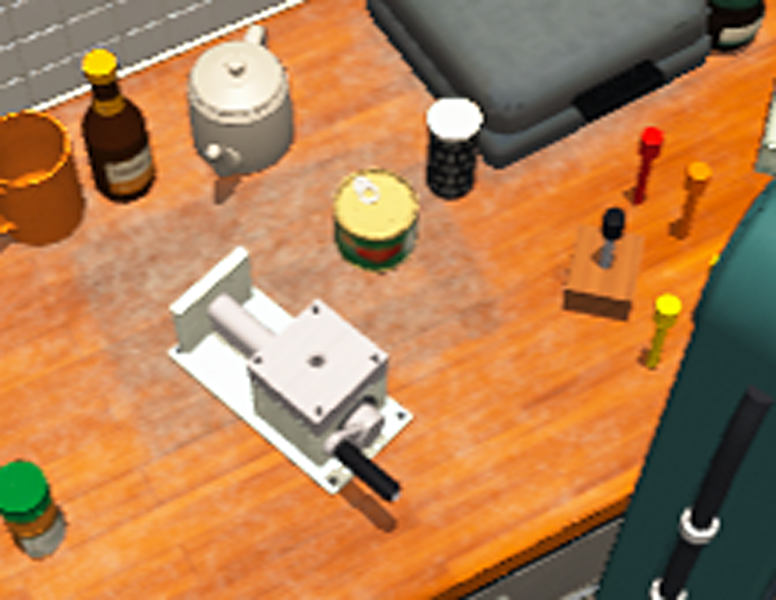

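The steel pin with the black head stands in the wooden block: head at scene ≈ (266,229) and side ≈ (324,163). The guide hole is at scene (250,176) and side (240,202). The coloured pins stand around the block.

```bash
cat > b.py <<'E'
from h import *
np.set_printoptions(precision=4,suppress=True)
a=snapshot("scene");b=snapshot("side")
A=lambda u,v:(170+u/4,140+v*170/600); B=lambda u,v:(150+u*220/776,100+v*170/600)
def T(n,pa,pb): print(n,*tri([ray(a,pa),ray(b,pb)]))
T("guide net",(250.8,176.3),(237.7,203.9)); T("guide eye",A(321,127),B(317,361))
T("head",A(386,316),B(613,223)); T("grip",A(180,152),B(368,468))
T("spice",A(296,33),B(22,488)); T("drum",A(648,248),B(455,111)); T("tin",A(555,240),B(376,202))
for n,u in dict(guide=(317,361)).items(): print(n,"z.097",atz(a,A(321,127),.097),atz(b,B(*u),.097))
print("head z.096",atz(a,A(386,316),.096),atz(b,B(613,223),.096))
print("headtop z.109",atz(b,B(613,213),.109))
print("resttop centre side",[atz(b,B(*u),.035) for u in((563,292),(630,304),(643,238),(582,226))])
fr,fl,bl=[atz(b,B(*u),.01) for u in((410,415),(335,490),(170,352))]
print("base",fr,fl,bl); d=fr-fl; print("yaw from front edge",np.arctan2(-d[0]*-1,-d[1]*1),np.linalg.norm(d)); d=bl-fl; print("yaw left edge",np.arctan2(d[1],d[0]),np.linalg.norm(d))
c=[atz(b,B(*u),.097) for u in((317,302),(250,360),(385,360),(319,420))]; print("boxtop",*c)
E
python3 b.py
```

```text
guide net [ 0.0939 -0.1915  0.8958] [1229.3, 1229.3]
guide eye [ 0.0939 -0.1915  0.8958] [1229.3, 1229.3]
head [ 0.0939 -0.1915  0.8958] [1229.3, 1229.3]
grip [ 0.0939 -0.1915  0.8958] [1229.3, 1229.3]
spice [ 0.0939 -0.1915  0.8958] [1229.3, 1229.3]
drum [ 0.0939 -0.1915  0.8958] [1229.3, 1229.3]
tin [ 0.0939 -0.1915  0.8958] [1229.3, 1229.3]Traceback (most recent call last):
  File "b.py", line 9, in <module>
    for n,u in dict(guide=(317,361)).items(): print(n,"z.097",atz(a,A(321,127),.097),atz(b,B(*u),.097))
                                                              ~~~^^^^^^^^^^^^^^^^^^^
  File "h.py", line 8, in atz
    o,d=ray(s,uv); return o+d*(z-o[2])/d[2]
                                       ~^^^
IndexError: invalid index to scalar variable.
```

```bash
python3 - <<'E'
t=open('h.py').read()
t=t.replace('np.array(s["rotation"])','Rm(s)').replace('def px','from scipy.spatial.transform import Rotation\ndef Rm(s): return Rotation.from_euler("xyz",s["rotation"]).as_matrix()\ndef px')
open('h.py','w').write(t)
E
sed -i 's/^a=snapshot.*/&\nprint(a["rotation"])/' b.py; python3 b.py
```

```text
[-2.022  -0.0108 -0.407 ]
guide net [0.5352 0.0218 0.0898] [3.3, 3.3]
guide eye [0.5319 0.0156 0.0942] [2.4, 2.4]
head [ 0.4556 -0.2579  0.0938] [1.2, 1.2]
grip [0.4392 0.046  0.0759] [1.7, 1.7]
spice [0.6105 0.2584 0.0862] [1.5, 1.5]
drum [ 0.6292 -0.2417  0.0967] [0.9, 0.9]
tin [ 0.6293 -0.1446  0.0541] [0.1, 0.1]
guide z.097 [0.5323 0.0113 0.097 ] [0.5281 0.0173 0.097 ]
head z.096 [ 0.4555 -0.2606  0.096 ] [ 0.4535 -0.2561  0.096 ]
headtop z.109 [ 0.4556 -0.2561  0.109 ]
resttop centre side [array([ 0.4573, -0.2063,  0.035 ]), array([ 0.4087, -0.2396,  0.035 ]), array([ 0.4467, -0.2987,  0.035 ]), array([ 0.4929, -0.2688,  0.035 ])]
base [ 0.4719 -0.035   0.01  ] [0.4647 0.0591 0.01  ] [0.6607 0.0736 0.01  ]
yaw from front edge 0.076647532075311 0.0943747517538486
yaw left edge 0.07430149196206633 0.19653734999483588
boxtop [ 0.5692 -0.0204  0.097 ] [0.5664 0.0561 0.097 ] [ 0.4907 -0.0233  0.097 ] [0.4875 0.0524 0.097 ]
```

>>> arm_command:
  commands: "30 -15 -5 0 0 0 1; 46 -22 -5 0 0 0 1; 46 -22 -5 0 0 0 1; 46 -22 -5 0 0 0 1; 46 -22 -5 0 0 0 1; 46 -22 0 0 0 0 1; 46 -22 0 0 0 0 1; 30 -15 0 0 0 0 0.6; 0 0 0 0 0 0 0.6"

```text
time: 2.52
tool_pos: [0.4361, -0.2776, 0.2313]
ee_rot: [3.14, -0.002, 0.268]
wrist_force: [-0.1, -0.7, -0.2]
width: 0.0772
```

```bash
cat > w.py <<'E'
import sys
from h import *
np.set_printoptions(precision=4,suppress=True)
o=robot.get_obs();print(o["time"],o["tool_pos"],o["ee_rot"],o["width"],o["wrist_force"])
s=snapshot("wrist");cv2.imwrite(f"pics/{sys.argv[1]}.png",s["img"]);print(s["origin"],s["rotation"])
R=Rotation.from_euler("xyz",o["ee_rot"]).as_matrix();print("cam in tool",R.T@(np.array(s["origin"])-o["tool_pos"]))
for q in sys.argv[2:]:
    for m in("tip_of","spot_in"):
        r=getattr(models,m)(q,s)
        print(q,m,[((np.array(k.get("centre",k.get("bbox")))*([512,384]*(1 if m=="tip_of" else 2))).round(1).tolist(),round(k["conf"],2)) for k in r[:4]])
E
python3 w.py w1 pin rest
```

```text
2.525 [ 0.4361 -0.2776  0.2313] [ 3.1399 -0.002   0.268 ] 0.07718535636012781 [-0.053  -0.7409 -0.1674]
[ 0.5143 -0.2546  0.4107] [ 2.8632 -0.0017 -1.3034]
cam in tool [ 0.0819 -0.0012 -0.1792]
pin tip_of [([315.2, 136.2], 0.94), ([208.7, 197.8], 0.74), ([254.5, 211.4], 0.71), ([305.2, 172.4], 0.56)]
pin spot_in [([305.1, 173.0, 21.6, 31.9], 0.97), ([191.5, 200.2, 19.8, 34.2], 0.83), ([230.6, 144.2, 17.7, 25.3], 0.79), ([244.2, 207.5, 12.3, 49.6], 0.79)]
rest tip_of [([244.9, 142.9], 0.86)]
rest spot_in [([211.0, 114.1, 67.6, 64.5], 0.59)]
```

View pics/w1.png

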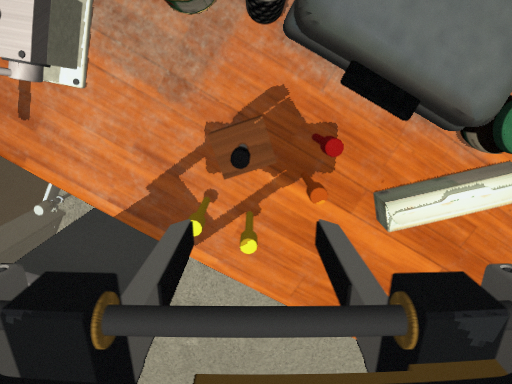

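Wrist view: the black head is at (240,158), with yellow pins at (195,229) and (249,246), orange at (316,195) and red at (333,147). There's room to grip along the image's horizontal.

Run:
```python
from h import *
np.set_printoptions(precision=4,suppress=True)
s=snapshot("wrist");o=robot.get_obs();R=Rotation.from_euler("xyz",o["ee_rot"]).as_matrix()
g=s["img"][130:190,215:265].max(2)<45; ys,xs=np.nonzero(g);print(len(xs),xs.mean()+215,ys.mean()+130, xs.min()+215,xs.max()+215,ys.min()+130,ys.max()+130)
for n,u,z in(("pin",(xs.mean()+215,ys.mean()+130),.107),("y1",(195,229),.1),("y2",(249,246),.1),("or",(316,195),.1),("red",(333,147),.1)):
    p=atz(s,u,z);print(n,p,"tool",(R.T@(p-o["tool_pos"]))*1e3)
```

```text
328 237.84146341463415 154.66158536585365 228 247 144 165
pin [ 0.4587 -0.2556  0.107 ] tool [ 30.029  -17.5336 124.4472]
y1 [ 0.3654 -0.2301  0.1   ] tool [-53.5586 -66.3753 131.2045]
y2 [ 0.3609 -0.2928  0.1   ] tool [-74.137   -6.9978 131.2985]
or [ 0.437  -0.3466  0.1   ] tool [-14.5114  64.7195 131.551 ]
red [ 0.4904 -0.3475  0.1   ] tool [ 36.8225  79.4551 131.6672]
```

>>> arm_command:
  commands: "15 -9 20 0 0 0 0.6; 14 -8 25 0 0 0 0.6; 0 0 25 0 0 0 0.6; 0 0 0 0 0 0 0.6"

```text
time: 3.32
tool_pos: [0.4562, -0.2598, 0.1608]
ee_rot: [3.137, -0.003, 0.254]
wrist_force: [-0.3, 0.8, -0.3]
width: 0.0564
```

```bash
python3 w.py w2 pin
python3 - <<'E'
from h import *
s=snapshot("wrist");o=robot.get_obs();R=Rotation.from_euler("xyz",o["ee_rot"]).as_matrix()
print(proj(s,[o["tool_pos"]+R@[0,0,-.0],[.457,-.2556,.109],[.457,-.2556,.083]]).round(1))
g=(s["img"].max(2)<45).astype('uint8');g[300:]=0
n,l,st,c=cv2.connectedComponentsWithStats(g)
for i in range(1,n):
    if 200<st[i,4]<6000: print(st[i],c[i].round(1),atz(s,c[i],.107).round(4))
E
```

```text
3.325 [ 0.4562 -0.2598  0.1608] [ 3.137  -0.0026  0.2539] 0.05636345687595247 [-0.3227  0.8347 -0.2542]
[ 0.5345 -0.2374  0.3402] [ 2.8638 -0.0045 -1.3174]
cam in tool [ 0.0819 -0.0012 -0.1792]
pin tip_of [([253.5, 175.8], 0.93), ([333.2, 159.5], 0.82), ([325.1, 205.9], 0.73), ([209.4, 235.6], 0.61)]
pin spot_in [([237.9, 176.6, 24.1, 42.9], 0.93), ([332.2, 161.7, 48.7, 35.8], 0.77), ([254.3, 249.3, 17.3, 59.7], 0.65), ([195.6, 264.4, 14.0, 28.5], 0.65)]
[[256.2 234.3]
 [248.3 205.9]
 [248.6 196.5]]
[251   0  52  36 960] [272.1  18.3] [ 0.5964 -0.2375  0.107 ]
[ 296    0  216  172 5695] [403.4 101.3] [ 0.5671 -0.3498  0.107 ]
[238 187  22  29 541] [248.5 201.2] [ 0.4603 -0.2549  0.107 ]
[183 222  27  78 885] [196.8 265.6] [ 0.392  -0.2257  0.107 ]
[299 222  27  78 877] [311.6 265.6] [ 0.4165 -0.3229  0.107 ]
[  53  272  103   28 2286] [107.3 286.4] [ 0.3502 -0.1513  0.107 ]
[ 353  273  102   27 2194] [400.4 286.8] [ 0.4148 -0.4092  0.107 ]
```

View pics/w2.png

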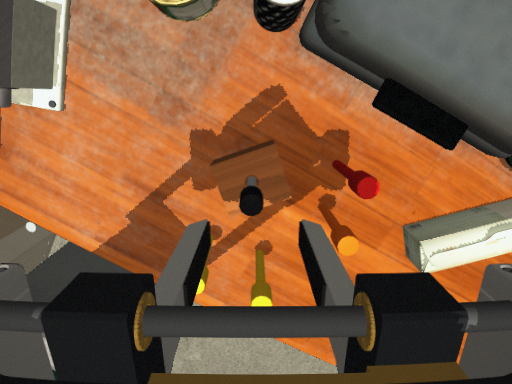

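>>> arm_command:
  commands: "2 -4 12 0 0 0 0.6; 0 0 35 0 0 0 0.6; 0 0 34 0 0 0 0.6; 0 0 0 0 0 0 0.6"

```text
time: 4.03
tool_pos: [0.4618, -0.258, 0.0843]
ee_rot: [3.126, -0.012, 0.254]
wrist_force: [-0.2, 0.5, -0.7]
width: 0.0564
```

>>> arm_command:
  commands: "-4 -4 3 0.9 -0.7 0 0.6; 0 0 0 0 0 0 0.6"

```text
time: 4.28
tool_pos: [0.458, -0.2557, 0.0836]
ee_rot: [3.14, -0.002, 0.254]
wrist_force: [-0.1, -0.6, -0.8]
width: 0.0564
```

>>> arm_command:
  commands: "-1 0 5 0 0 0 0.6; 0 0 0 0 0 0 0; 0 0 0 0 0 0 0; 0 0 0 0 0 0 0; 0 0 0 0 0 0 0"

```text
time: 4.9
tool_pos: [0.4585, -0.257, 0.0812]
ee_rot: [3.136, -0.005, 0.254]
wrist_force: [0.2, -0.4, 0.0]
width: 0.0195
```

>>> arm_command:
  commands: "0 0 -10 0 0 0 0; 0 0 -18 0 0 0 0; 0 0 -20 0 0 0 0; 0 0 -35 0 0 0 0; 0 0 -35 0 0 0 0; 0 0 -20 0 0 0 0; 0 0 0 0 0 0 0"

```text
time: 5.78
tool_pos: [0.4577, -0.2565, 0.2308]
ee_rot: [3.132, -0.009, 0.254]
wrist_force: [-0.9, -0.7, -0.5]
width: 0.0192
```

>>> arm_command:
  commands: "0 -10 0 0.3 -0.3 5 0; 4 -25 0 0.2 -0.2 5 0; 9 -42 0 0 0 0 0; 9 -42 0 0 0 0 0; 9 -42 0 0 0 0 0; 9 -42 0 0 0 0 0; 6 -30 0 0 0 0 0; 0 -15 0 0 0 0 0; 0 0 0 0 0 0 0"

```text
time: 6.9
tool_pos: [0.4778, 0.0015, 0.2246]
ee_rot: [-3.138, 0.011, 0.071]
wrist_force: [0.2, 0.4, -1.2]
width: 0.0192
```

```bash
python3 w.py w3 guide_mouth crank_grip pin crank
```

```text
6.9 [0.4778 0.0015 0.2246] [-3.138   0.0112  0.0707] 0.019191530684704878 [ 0.1666  0.4033 -1.2487]
[0.5612 0.0081 0.4029] [ 2.85    0.0038 -1.5007]
cam in tool [ 0.0817 -0.0014 -0.1792]
guide_mouth tip_of [([246.8, 123.8], 0.61)]
guide_mouth spot_in [([202.5, 0.2, 91.4, 229.3], 0.69)]
crank_grip tip_of [([210.5, 209.0], 0.9), ([247.0, 122.5], 0.29)]
crank_grip spot_in [([199.5, 6.1, 63.6, 227.9], 0.86)]
pin tip_of [([403.7, 245.7], 0.93), ([447.0, 250.6], 0.82), ([255.3, 202.4], 0.7), ([494.0, 205.5], 0.52)]
pin spot_in [([402.9, 245.0, 46.9, 46.8], 0.8), ([445.1, 244.8, 33.9, 42.5], 0.63), ([239.7, 199.0, 30.7, 73.3], 0.59), ([493.7, 205.2, 18.3, 14.2], 0.57)]
crank tip_of [([247.9, 123.7], 0.85)]
crank spot_in [([201.5, 2.9, 57.6, 227.7], 0.84)]
```

View pics/w3.png

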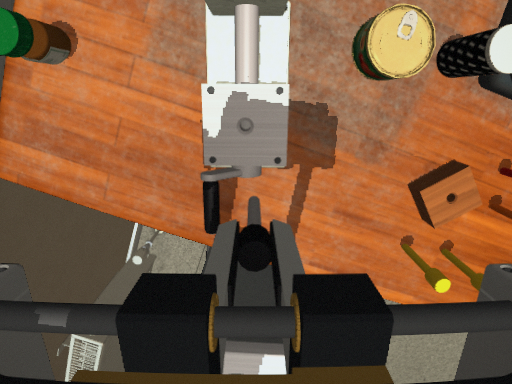

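Wrist view: guide hole at (246,124), box screws around it, pin hanging from the gripper with its tip at about (254,199), crank grip at left (211,207).

Run:
```python
from h import *
np.set_printoptions(precision=4,suppress=True)
s=snapshot("wrist");o=robot.get_obs();R=Rotation.from_euler("xyz",o["ee_rot"]).as_matrix()
print("tip pred px",proj(s,[o["tool_pos"]+R@[0,0,.0762],o["tool_pos"]+R@[0,0,.0712]]))
c=cv2.cvtColor(s["img"],cv2.COLOR_BGR2GRAY)
sub=c[112:137,234:260].astype(int);ys,xs=np.nonzero(sub<np.median(sub)-20);print("hole",xs.mean()+234,ys.mean()+112,len(xs))
for u in((246,124.5),(210,90),(281,90),(208,160),(279,160)): print(atz(s,u,.097))
for u in((205,82),(289,82),(203,167),(287,167)): print("corner",atz(s,u,.097))
cv2.imwrite("pics/c4.png",cv2.resize(s["img"][75:275,180:320],None,fx=3,fy=3,interpolation=2))
```

```text
tip pred px [[255.6073 197.6929]
 [255.6343 199.4637]]
hole 243.73076923076923 125.9 130
[0.5355 0.0143 0.097 ]
[0.566  0.0509 0.097 ]
[ 0.5705 -0.0172  0.097 ]
[0.4973 0.0508 0.097 ]
[ 0.5022 -0.0213  0.097 ]
corner [0.5731 0.0559 0.097 ]
corner [ 0.5784 -0.0241  0.097 ]
corner [0.4897 0.0558 0.097 ]
corner [ 0.4956 -0.0302  0.097 ]
```

View pics/c4.png

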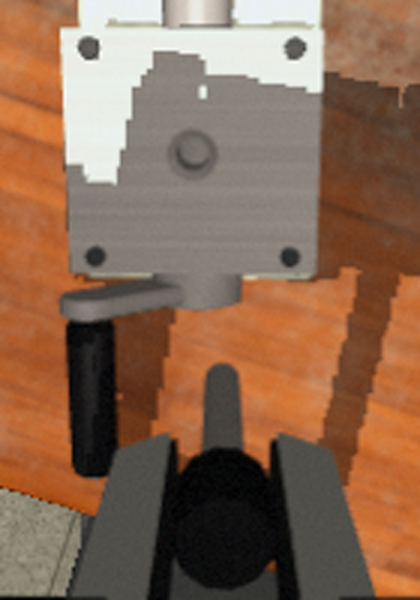

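>>> arm_command:
  commands: "18 -3 8 -0.1 0.4 0 0; 20 -3 12 0 0.2 0 0; 19 -3 8 0 0 0 0; 0 0 0 0 0 0 0; 0 0 0 0 0 0 0"

```text
time: 8.02
tool_pos: [0.5387, 0.0145, 0.1938]
ee_rot: [-3.139, -0.001, 0.068]
wrist_force: [-0.0, 0.4, -0.9]
width: 0.0195
```

```bash
cat > g.py <<'E'
from h import *
import sys
np.set_printoptions(precision=4,suppress=True)
s=snapshot("wrist");o=robot.get_obs();R=Rotation.from_euler("xyz",o["ee_rot"]).as_matrix()
print(o["time"],o["tool_pos"],o["ee_rot"],o["wrist_force"],o["width"])
print("tip/ball pred px",proj(s,[o["tool_pos"]+R@[0,0,.0762],o["tool_pos"]+R@[0,0,.0712]]),"guide hyp",proj(s,[[.534,.016,.097],[.535,.016,.097],[.534,.017,.097]]))
g=proj(s,[[.534,.016,.11]])[0].astype(int)
c=s["img"][g[1]-75:g[1]+75,g[0]-100:g[0]+100];print("crop origin",g-[100,75])
cv2.imwrite(f"pics/{sys.argv[1]}.png",cv2.resize(c,None,fx=4,fy=4,interpolation=2))
E
python3 g.py g1
```

```text
8.075 [0.5386 0.0144 0.1937] [-3.1393 -0.001   0.0679] [ 0.7048  0.0578 -1.3942] 0.01967224217910966
tip/ball pred px [[255.7833 197.8214]
 [255.8138 199.5938]] guide hyp [[253.8814 195.7856]
 [253.9526 194.7763]
 [252.8254 195.7167]]
crop origin [153 125]
```

View pics/g1.png

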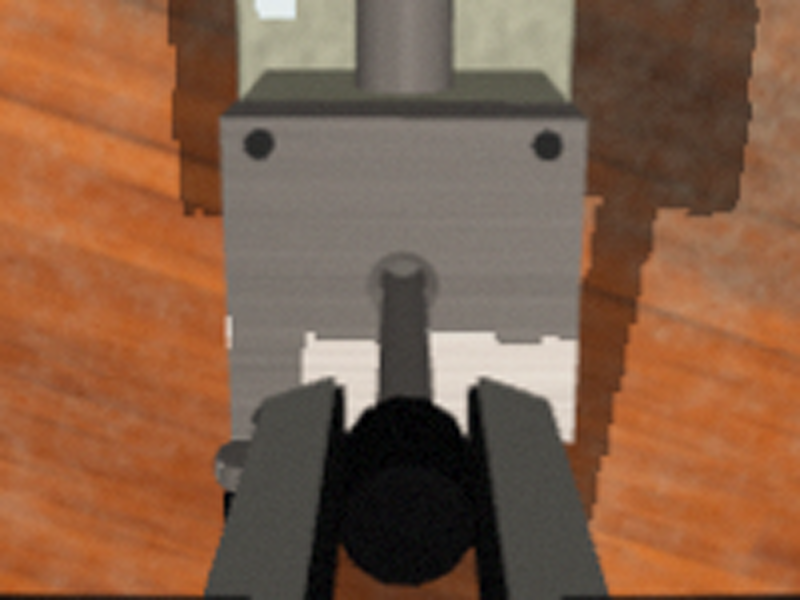

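>>> arm_command:
  commands: "-5.5 0 6 -0.1 0 0 0; 0 0 8 0 0 0 0; 0 0 0 0 0 0 0"

```text
time: 8.45
tool_pos: [0.532, 0.0138, 0.1795]
ee_rot: [-3.141, -0.002, 0.068]
wrist_force: [-0.3, -0.3, -1.1]
width: 0.0197
```

```bash
python3 g.py g2
```

```text
8.5 [0.5323 0.0138 0.1801] [-3.1416 -0.003   0.0676] [0.7793 0.4354 0.1055] 0.019705361254541587
tip/ball pred px [[255.7779 197.4933]
 [255.8072 199.2693]] guide hyp [[253.4728 193.4508]
 [253.5471 192.3814]
 [252.3567 193.3791]]
crop origin [153 122]
```

View pics/g2.png

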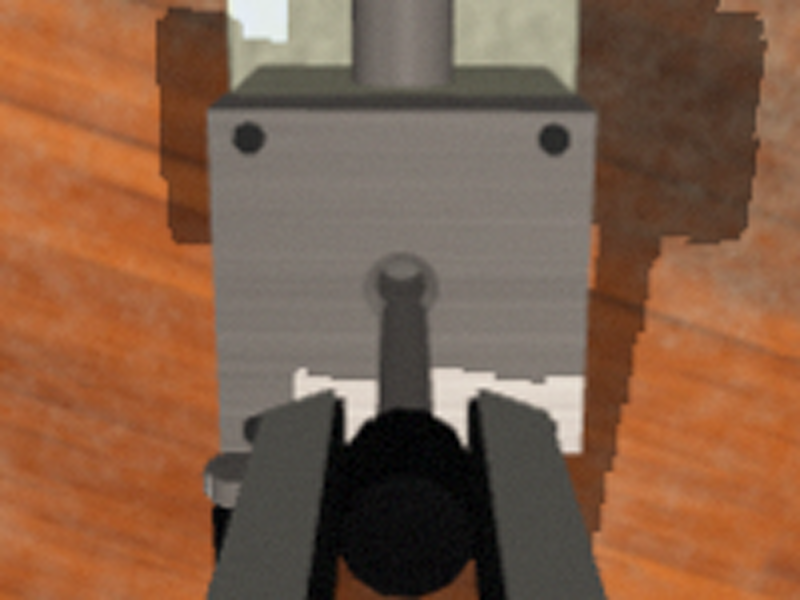

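>>> arm_command:
  commands: "0 -0.5 4 0 -0.1 0 0; 0 0 4 0 0 0 0; 0 0 3 0 0 0 0; 0 0 0 0 0 0 0"

```text
time: 9.0
tool_pos: [0.5336, 0.0144, 0.1694]
ee_rot: [-3.142, -0.005, 0.068]
wrist_force: [0.6, 0.1, -0.2]
width: 0.0192
```

>>> arm_command:
  commands: "-1 0 3 0 -0.3 0 0; 0 0 3 0 0 0 0; 0 0 3 0 0 0 0; 0 0 0 0 0 0 0"

```text
time: 9.5
tool_pos: [0.5338, 0.0146, 0.1604]
ee_rot: [-3.141, -0.003, 0.068]
wrist_force: [1.8, 1.0, -0.7]
width: 0.0196
```

>>> arm_command:
  commands: "0.5 0 3 0 0 0 0; 0 0 3 0 0 0 0; 0 0 3 0 0 0 0; 0 0 0 0 0 0 0"

```text
time: 10.0
tool_pos: [0.534, 0.0146, 0.1503]
ee_rot: [-3.141, -0.002, 0.068]
wrist_force: [1.6, 0.0, -0.2]
width: 0.0194
```

>>> arm_command:
  commands: "0 0 3 0 0 0 0; 0 0 2 0 0 0 0; 0 0 0 0 0 0 0; 0 0 0 0 0 0 0.5; 0 0 0 0 0 0 0.5; 0 0 0 0 0 0 0.5; 0 0 0 0 0 0 0.5"

```text
time: 10.88
tool_pos: [0.5328, 0.0142, 0.1451]
ee_rot: [3.141, 0.001, 0.067]
wrist_force: [-0.6, -0.1, -0.1]
width: 0.047
```

>>> arm_command:
  commands: "0 0 -10 0 0 0 0.5; 0 0 -25 0 0 0 0.5; 0 0 -35 0 0 0 0.5; 0 0 -25 0 0 0 0; -24 -20 0 0 0 0 0; -32 -26 0 0 0 0 0; -30 -26 0 0 0 0 0; -10 -8 0 0 0 0 0; 0 0 0 0 0 0 0"

```text
time: 12.0
tool_pos: [0.4309, 0.0889, 0.2499]
ee_rot: [3.141, -0.007, 0.066]
wrist_force: [0.4, -0.0, 0.0]
width: 0.0005
```

```bash
cat > m.py <<'E'
from h import *
import sys
np.set_printoptions(precision=4,suppress=True)
s=snapshot("wrist");o=robot.get_obs()
print(o["time"],o["tool_pos"],o["ee_rot"],o["wrist_force"],o["width"])
a=snapshot("scene");b=snapshot("side")
r=[]
for q in("pin","crank_grip","guide_mouth"):
    for n,t in(("w",s),("sc",a),("si",b)):
        k=models.tip_of(q,t);print(q,n,[(px(i["centre"],t).round(1).tolist(),round(i["conf"],2)) for i in k[:3]])
im=np.hstack([cv2.resize(a["img"][130:230,190:310],(400,333),interpolation=2),cv2.resize(b["img"][150:250,180:300],(400,333),interpolation=2)])
cv2.imwrite(f"pics/{sys.argv[1]}.png",np.vstack([im,cv2.resize(s["img"][60:260,100:420],(400,250)).repeat(2,1)[:, :800]]))
E
python3 m.py m1
```

```text
12.05 [0.4313 0.0887 0.2499] [ 3.1408 -0.0073  0.0655] [ 0.2859 -0.5798  0.8164] 0.0004360711678870951
pin w [([455.9, 213.7], 0.93), ([322.4, 87.6], 0.79), ([493.0, 217.2], 0.43)]
pin sc [([277.9, 294.4], 0.83), ([221.4, 270.0], 0.68), ([229.6, 285.2], 0.65)]
pin si [([331.4, 156.0], 0.67), ([344.2, 164.5], 0.61), ([349.7, 191.6], 0.49)]
crank_grip w [([286.8, 173.3], 0.66)]
crank_grip sc [([214.2, 184.5], 0.89)]
crank_grip si [([253.8, 233.8], 0.78)]
guide_mouth w [([331.2, 89.1], 0.9), ([487.4, 158.9], 0.34)]
guide_mouth sc [([250.6, 174.4], 0.58)]
guide_mouth si [([237.4, 201.7], 0.58)]
```

View pics/m1.png

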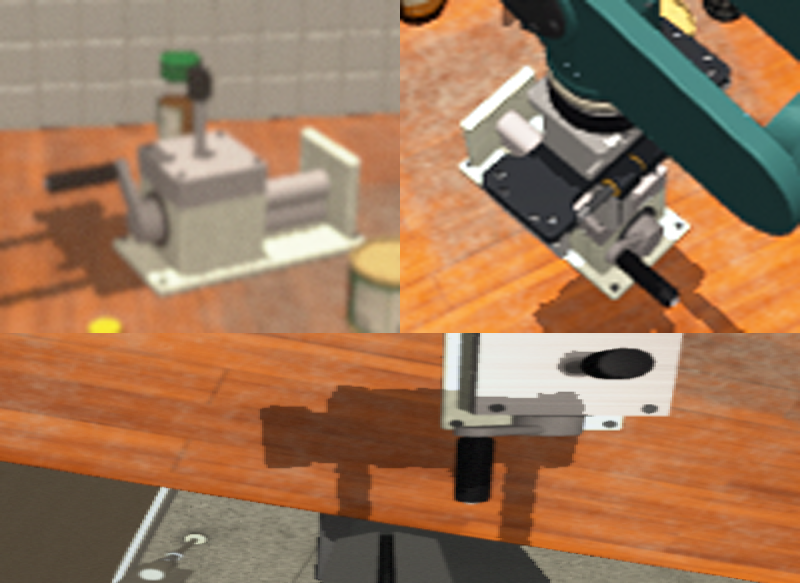

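The pin stands upright in the guide hole. The crank still leans left, with its grip at wrist ≈ (288,171), and the closed fingers are to its left.

Run:
```python
from h import *
np.set_printoptions(precision=4,suppress=True)
s=snapshot("wrist");a=snapshot("scene");b=snapshot("side")
r=[ray(s,(288,171)),ray(a,(214.2,184.5)),ray(b,(253.8,233.8))]
print(tri(r),atz(s,(288,171),.079))
c,sn=np.cos(.07),np.sin(.07)
p=tri(r)[0]-[.5335,.0145,0];print("roller frame",c*p[0]+sn*p[1],-sn*p[0]+c*p[1],p[2]-.046)
o=robot.get_obs();print(o["tool_pos"],o["wrist_force"])
```

```text
(array([0.4372, 0.0489, 0.0718]), [2.0, 2.0, 0.2]) [0.437  0.0507 0.079 ]
roller frame -0.09362420685007175 0.04105196789949924 0.025757942054316516
[0.4308 0.0887 0.2491] [-0.3385  0.1047  0.5958]
```

>>> arm_command:
  commands: "0 0 18 0 0 0 0; 0 0 35 0 -0.2 0 0; 0 0 40 0 -0.2 0 0; 0 0 40 0 0 0 0; 0 0 28 0 0 0 0; 0 0 12 0 0 0 0; 0 0 0 0 0 0 0"

```text
time: 13.62
tool_pos: [0.428, 0.0886, 0.065]
ee_rot: [3.141, 0.006, 0.066]
wrist_force: [0.5, 0.3, 0.2]
width: 0.0003
```

>>> arm_command:
  commands: "8 3 5 0 0.3 0 0; 0 5 1 0 0 0 0; 0 2.5 0 0 0 0 0; 0 2.5 0 0 0 0 0; 0 0 0 0 0 0 0"

```text
time: 14.25
tool_pos: [0.4407, 0.0752, 0.0626]
ee_rot: [3.141, -0.008, 0.065]
wrist_force: [0.3, 0.3, 0.3]
width: 0.0003
```

>>> arm_command:
  commands: "-3 0 4 0 -0.3 0 0; 0 2 0 0 0 0 0; 0 2 0 0 0 0 0; 0 2 0 0 0 0 0; 0 2 0 0 0 0 0; 0 0 0 0 0 0 0"

```text
time: 15.0
tool_pos: [0.4378, 0.0678, 0.0583]
ee_rot: [-3.14, -0.002, 0.066]
wrist_force: [0.4, -0.5, 0.3]
width: 0.0005
```

>>> arm_command:
  commands: "0 1 -4 0 0 0 0; 0 2 -2.5 0 0 0 0; 0 2 -2 0 0 0 0; 0 2 -2 0 0 0 0; 0 2 -1.5 0 0 0 0; 0 2 -1.5 0 0 0 0; 0 2 -1 0 0 0 0"

```text
time: 15.88
tool_pos: [0.4385, 0.0544, 0.0739]
ee_rot: [-3.139, -0.002, 0.066]
wrist_force: [0.5, 2.5, 0.2]
width: 0.0004
```

>>> arm_command:
  commands: "0 2 -1 0 0 0 0; 0 2 -1 0 0 0 0; 0 2 -0.8 0 0 0 0; 0 2 -0.6 0 0 0 0"

```text
time: 16.38
tool_pos: [0.4391, 0.0455, 0.0774]
ee_rot: [-3.139, -0.002, 0.066]
wrist_force: [0.0, 1.6, -0.5]
width: 0.0007
```

>>> arm_command:
  commands: "0 2 -0.6 0 0 0 0; 0 2 -0.5 0 0 0 0; 0 2 -0.5 0 0 0 0; 0 2 -0.3 0 0 0 0"

```text
time: 16.88
tool_pos: [0.4396, 0.0367, 0.0794]
ee_rot: [-3.14, -0.002, 0.066]
wrist_force: [1.1, 0.8, 0.5]
width: 0.0002
```

>>> arm_command:
  commands: "0 2 -0.2 0 0 0 0; 0 2 0 0 0 0 0; 0 2 0 0 0 0 0"

```text
time: 17.25
tool_pos: [0.44, 0.03, 0.0796]
ee_rot: [-3.141, -0.002, 0.066]
wrist_force: [0.0, 0.7, -0.4]
width: 0.0003
```

>>> arm_command:
  commands: "0 2 0 0 0 0 0; 0 2 0 0 0 0 0; 0 2 0.2 0 0 0 0"

```text
time: 17.62
tool_pos: [0.4404, 0.0237, 0.0794]
ee_rot: [-3.14, -0.002, 0.066]
wrist_force: [0.2, 1.6, -0.4]
width: 0.0003
```

>>> arm_command:
  commands: "0 2 0.3 0 0 0 0; 0 2 0.3 0 0 0 0; 0 2 0.5 0 0 0 0"

```text
time: 18.0
tool_pos: [0.4407, 0.0194, 0.0781]
ee_rot: [-3.135, -0.002, 0.066]
wrist_force: [-0.1, 5.5, 0.6]
width: 0.0005
```

>>> arm_command:
  commands: "0 2 0 0 0 0 0"

```text
time: 18.12
tool_pos: [0.4407, 0.0191, 0.078]
ee_rot: [-3.131, -0.002, 0.066]
wrist_force: [-0.4, 6.9, 0.1]
width: 0.0007
```

Run:
```python
from h import *
import numpy as np
o=robot.get_obs();print(o["tool_pos"],o["wrist_force"])
a=snapshot("scene")
cv2.imwrite("pics/d1.png",cv2.resize(a["img"][140:220,190:310],(800,533),interpolation=2))
for h in(.037,.049): # head underside above box
    print(h,proj(a,[[.5335,.0145,.097+h],[.5335,.0145,.097+h+.026]]).round(1).tolist())
```

```text
[0.44066999 0.01910666 0.07800476] [-0.43169098  6.89720668  0.14772961]
0.037 [[250.3, 163.0], [250.3, 153.9]]
0.049 [[250.3, 158.8], [250.3, 149.7]]
```

View pics/d1.png

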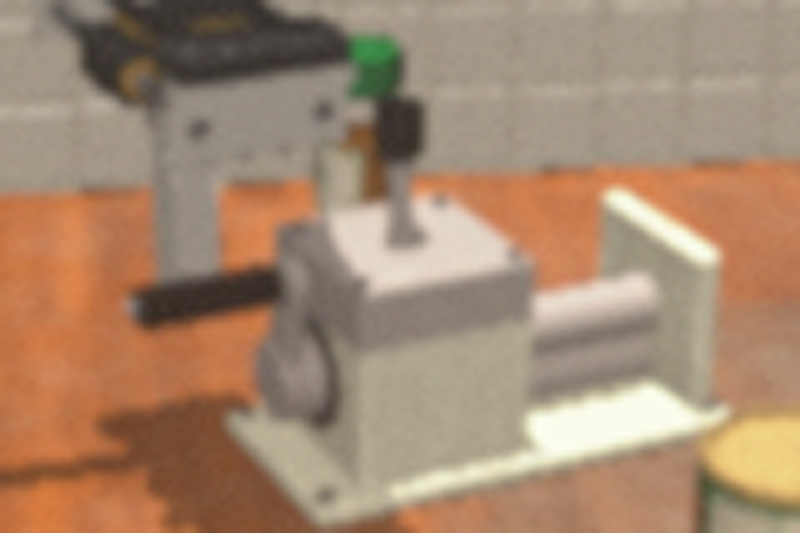

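The head's underside is at row ≈ 163.7 and its top at ≈ 154.5. That matches the dropped height (predicted 163.0 and 153.9), so the pin holds the crank. Next I back off and go over the pin.

>>> arm_command:
  commands: "0 -6 0 0 0 0 0; 0 -12 0 -0.5 0 0 0; 0 -8 -8 0 0 0 0; 0 0 -30 0 0 0 0; 0 0 -40 0 0 0 0; 0 0 -40 0 0 0 0; 0 0 -20 0 0 0 0; 0 0 0 0 0 0 0"

```text
time: 19.18
tool_pos: [0.4388, 0.047, 0.223]
ee_rot: [3.135, -0.005, 0.069]
wrist_force: [0.2, -0.4, -0.0]
width: 0.0002
```

>>> arm_command:
  commands: "20 8 0 0.3 -0.3 0 0; 30 13 0 0 0 0 0; 28 12 0 0 0 0 0; 12 5 0 0 0 0 0; 0 0 15 0 0 0 0; 0 0 15 0 0 0 0; 0 0 0 0 0 0 0"

```text
time: 20.05
tool_pos: [0.5286, 0.0166, 0.1854]
ee_rot: [3.14, 0.011, 0.071]
wrist_force: [0.1, 0.9, 0.3]
width: 0.0004
```

>>> arm_command:
  commands: "4 2 8 0 0.5 0 0; 0 0 8 0 0 0 0; 0 0 0 0 0 0 0"

```text
time: 20.42
tool_pos: [0.5322, 0.0152, 0.1688]
ee_rot: [3.14, 0.001, 0.072]
wrist_force: [-0.0, 0.1, 0.8]
width: 0.0005
```

>>> arm_command:
  commands: "0 0 4 0 0 0 0; 0 0 3 0 0 0 0; 0 0 3 0 0 0 0; 0 0 3 0 0 0 0"

```text
time: 20.92
tool_pos: [0.5338, 0.0149, 0.1578]
ee_rot: [3.139, -0.004, 0.072]
wrist_force: [-0.8, -1.5, 6.3]
width: 0.0005
```

>>> arm_command:
  commands: "0 0 3 0 0 0 0; 0 0 3 0 0 0 0; 0 0 3 0 0 0 0; 0 0 3 0 0 0 0"

```text
time: 21.42
tool_pos: [0.5367, 0.0137, 0.1536]
ee_rot: [3.135, -0.015, 0.072]
wrist_force: [-2.2, -0.2, 7.0]
width: 0.0005
```

>>> arm_command:
  commands: "-3 -1 3 0.3 -0.8 0 0; -1 0 4 0.1 -0.3 0 0; -1 0 4 0.1 -0.3 0 0; -1 0 4 0.1 -0.3 0 0"

```text
time: 21.92
tool_pos: [0.5348, 0.0131, 0.1467]
ee_rot: [-3.141, 0.0, 0.071]
wrist_force: [-1.1, -1.9, 6.0]
width: 0.001
```

>>> arm_command:
  commands: "-2 -1 4 0 -0.2 0 0; -1 0 4 0 -0.3 0 0; -1 0 4 0.1 -0.3 0 0; -1 0 4 0.1 -0.3 0 0; -1 0 4 0.1 -0.3 0 0; -1 0 4 0.1 -0.3 0 0"

```text
time: 22.68
tool_pos: [0.5343, 0.0106, 0.134]
ee_rot: [3.141, 0.008, 0.07]
wrist_force: [-0.9, -0.7, 6.1]
width: 0.0006
```

>>> arm_command:
  commands: "-1 -3 3 0 0.3 0 0; -1 -1 4 0 0 0 0; -1 -1 4 0 -0.2 0 0; -1 -1 4 0 -0.2 0 0; -1 -1 4 0 -0.2 0 0"

```text
time: 23.3
tool_pos: [0.5336, 0.0126, 0.1232]
ee_rot: [3.13, -0.002, 0.068]
wrist_force: [-2.2, -3.1, 14.0]
width: 0.0007
```

Force has jumped at z ≈ 0.123, which is where the head should meet the box. One more firm press, then lift and look.

>>> arm_command:
  commands: "0 0 4 0 0 0 0; 0 0 4 0 0 0 0"

```text
time: 23.55
tool_pos: [0.5345, 0.012, 0.1232]
ee_rot: [3.128, -0.007, 0.068]
wrist_force: [-6.8, -0.0, 15.2]
width: 0.0006
```

>>> arm_command:
  commands: "0 0 -5 0 0 0 0; 0 0 -15 0 0 0 0; 0 0 -30 0 0 0 0; 0 0 -40 0 0 0 0; -10 0 -40 0 0 0 0; -40 0 0 0 0 0 0; -40 0 0 0 0 0 0; 0 0 0 0 0 0 0"

```text
time: 24.55
tool_pos: [0.4421, 0.0081, 0.2594]
ee_rot: [3.128, -0.009, 0.069]
wrist_force: [-0.3, -0.2, -0.4]
width: 0.0003
```

Run:
```python
from h import *
o=robot.get_obs();print(o["time"],o["tool_pos"],o["wrist_force"])
a=snapshot("scene");s=snapshot("wrist")
cv2.imwrite("pics/e1.png",np.hstack([cv2.resize(a["img"][140:220,190:310],(400,300),interpolation=2),cv2.resize(s["img"],(400,300))]))
for h in(0,.003,.006,.01): print(h,proj(a,[[.5335,.0145,.097+h],[.5335,.0145,.097+h+.026]]).round(1).tolist())
```

```text
24.55 [0.44208901 0.00805461 0.25942893] [-0.28100048 -0.1884681  -0.3872402 ]
0 [[250.2, 175.5], [250.2, 166.7]]
0.003 [[250.2, 174.5], [250.2, 165.7]]
0.006 [[250.2, 173.5], [250.2, 164.7]]
0.01 [[250.2, 172.2], [250.3, 163.3]]
```

View pics/e1.png

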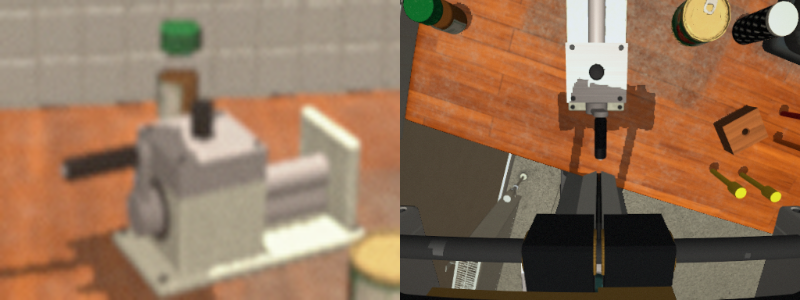

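The head is seated on the box. The fingertips stalled at z = 0.1232, against 0.123 expected, and everything else stands where it was.

```bash
python3 -c "
from bench import robot
print(robot.close_job())"
```

```text
the job is handed in; nothing more can be done
None
```

The roller is locked and the job is handed in at about 24.6 s of the 72 s limit. The handing-in call gives no verdict, so the final state rests on my own checks below.

**What I did**
- I took the steel pin by its head from the wooden rest, stood it in the guide hole and let go.
- I turned the crank over the top to the right at about 16 mm/s. It took about 1 to 2.5 N, then the push rose and the crank stopped; I stopped at 6.9 N.
- I backed off and pressed the pin home with closed fingers.

**Last checks**
- **Drop:** the scene picture put the underside of the head within about 1 pixel of where it should be after the 12 mm drop.
- **Pushing home:** this took about 6 to 7 N. The fingertips then stalled at z = 0.1232 m, where 0.123 m is expected with the head on the box, at up to about 16 N.
- **Final pictures:** the pin stands upright with its head on the box. The jar, tin and drum look undisturbed, judged by eye and not measured.
- **Robot:** the gripper is clear, about 0.14 m above the pin and 0.09 m in front of it, with about 0 N at the wrist.

**Disagreements:** the cameras put the guide hole in slightly different places, by up to about 6 mm in x. I went by how the pin and hole lined up in the wrist picture, and the pin went in with under about 2 N of sideways force.

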